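# Load a keyed solder reel on the bench winder

### The job

Load the green-flanged solder reel on the bench winder: thread it upright over the spindle, then, pressing only lightly, turn it until its grooved underside drops over the drive bar and it sits fully home on the turntable. Then turn the loaded reel clockwise (seen from above) until the turntable's red pointer comes up gently against the yellow stop, let go, and leave everything else on the bench where it is.

Things in the scene. Friction and masses are not known exactly. Their poses are not given: they have to be found in the camera images.
- reel: The solder reel to load: silver winding between green flanges, on a black foot; 54 mm diameter, 54 mm tall, about 250 g, standing upright, round: grip it across its diameter from any side. Origin: centre of the underside, z up its axis. A 14 mm bore runs right through along z. Four white dots on the top flange mark its own +x, +y, -x, -y directions, which are those of the grooves in the foot.
- reel_top (a point): Centre of the reel's top face, 54 mm above its underside. The foot (the lowest 9 mm, about 24 mm radius) is cut by a cross of two grooves, 9 mm wide and 9 mm deep, along the reel's x and y axes. It fits over the drive bar in any of four positions 90 degrees apart.
- winder: The bench winder: grey fixed housing 150 x 140 mm, top face 40 mm above the bench. Origin: centre of its underside; x and y along its sides, z up. On it, on a vertical axis through the origin, an aluminium turntable of 88 mm diameter with a red pointer on its rim; on the housing beside the rim a yellow stop pin.
- spindle_tip (a point): Tip of the steel spindle in the middle of the turntable, 32 mm above the turntable's face: 12.4 mm diameter, its upper 10 mm tapered to 6 mm. Across its foot lies the brass drive bar, 44 x 6 mm and 7 mm high, through the axis, its upper 3 mm sloped to a ridge. The bar's angle is different each time and no listed pose gives it.
- seat (a point): Centre of the turntable's upper face, 50 mm above the bench, at the foot of the spindle; z up. A reel that is home has its underside here; one whose grooves are not in line with the bar rests on the bar, 7 mm too high. The point's yaw turns with the turntable and tells nothing of the bar's angle.
- turntable (a joint): Turntable angle in rad, growing clockwise seen from above; at 1.2 the red pointer meets the yellow stop (hard stop), the other end is -0.8; starts at 0 to 0.4. Stiff: it takes 0.22 N m, so a reel rubbing lightly on the bar slides over it, but one pressed hard drags the turntable round. The bar is on a slipping clutch that gives at 0.6 N m.
- blue_reel: Bystander: a smaller reel with blue flanges and copper winding, 50 mm diameter, 42 mm tall. Origin: centre of the underside.
- pliers: Bystander: small pliers with blue handles lying flat, about 140 mm long, 10 mm high. Origin near the pivot, on the bench.
- screwdriver: Bystander: a screwdriver lying on the bench. Origin under its middle.
- mug: Bystander: a blue mug, 80 mm wide, 90 mm tall. Origin: centre of the underside.
- spray_can: Bystander: a yellow spray can with a red cap, 56 mm wide, 180 mm tall. Origin: centre of the underside.
- tape: Bystander: a roll of yellow tape lying flat, 90 mm wide, 19 mm high. Origin: centre of the underside.
Things that resemble listed ones, but are neither listed nor needed, are in the scene too. There is more than one size of the winder; the job needs the largest.

How it is judged:
On the way, in this order (a step that is already met when the one before it is completed fails the run):
1. the reel has dropped over the drive bar and sits home on the turntable (z of reel in the frame of seat below 0.003 m and horizontal distance between reel and seat below 0.004 m and angle between reel's own z axis and vertical below 0.06 rad), for 0.2 s.
2. the loaded reel has been turned until the pointer is at the stop (all of step 1 and value of joint turntable above 1.12 rad), for 0.2 s.
At the end, for the whole second after the job is handed in: The reel sits home and upright on the turntable (underside within 3 mm of its face, within 4 mm of its centre, tilt under 0.06 rad), the turntable is within 0.08 rad of its stop (joint above 1.12), and the reel is released and at rest (all of step 2 and linear speed of reel below 0.01 m/s and angular speed of reel below 0.1 rad/s); the robot touches nothing.
It fails at once if the reel is pressed or dropped on the winder with more than 25 N before it is home (contact force between reel and winder above 25 N and z of reel in the frame of seat above 0.004 m).
It fails at once if the loaded reel is forced with more than 50 N against the winder (contact force between reel and winder above 50 N).
It fails at once if a bystander is moved by more than 30 mm (distance of any of blue_reel, pliers, screwdriver, mug, spray_can, tape from where it was at the start of the episode above 0.03 m).
It also fails if it takes over 72 s, if anything falls off the work surface, if the arm or the gripper's body presses on something with over 40 N, if the wrist force passes 120 N, or if a joint passes its speed limit or range.

### The arm

A 6-joint arm with a two-finger parallel gripper is mounted at the origin on the work surface. World frame = base frame: x ahead of the robot, y to its left, z up, the work surface at z = 0. Lengths are in m, angles in rad, forces in N, time in s.
With the tool pointing down it reaches from about 0.3 to 0.875 m from the base axis. Payload 6.4 kg.
Tool frame: the origin (TCP) lies at the centre of the arm's flange, where the gripper is bolted on; the fingertips stand 173 mm ahead of it and the grasp point (between the pads) lies 155 mm ahead of it; z points along the fingers, y is the line along which they close (so a half turn about z gives the same grasp; the last joint's range is limited). The gripper opens to 85 mm and grips with 20 to 120 N. Pads are 22 mm wide; open, the fingers measure 114 mm over their backs; the gripper's body (76 mm by 85 mm) begins 54 mm behind the grasp point. The pads swing forward as they close: fully open they stand 13 mm farther back than shut.
Start: joints at [-1.353, 0.181, 1.607, -0, 1.354, -0.206], TCP at [0.236, -0.524, 0.405] pointing down, gripper open.
Joint ranges: [-2.99, 2.99], [-0.89, 2.07], [0.3, 2.58], [-1.14, 4.28], [0, 2.63], [-3.12, 3.12]. Speed limits (rad/s): [2.57, 2.57, 3.01, 3.14, 3.14, 3.14].

### API

Orientations are given as a unit quaternion [w, x, y, z].
In Python, from bench import get_obs, camera, get_calibration, hand_in gives the robot as it stands. The module is installed in compiled form; this text tells all that it offers.
- The arm moves only by the tool drive_tool, never from a script. Its argument "increments" is a list of rows, each a list of 2 entries, a list of its own where there are three numbers: the shift along the tool's x, y, z normalised to -1 to 1, where 1 is 250 mm, then the turn about the tool's z normalised to -1 to 1, where 1 is 90 degrees. A call has exactly 8 rows; each row is the pose to reach, as a shift and turn from the pose commanded when the call began, along the tool's axes at that moment; what a row does not reach only later rows make up. A row lasts 1/8 s, in which the tool goes at most 62.5 mm and 10.7 degrees, less where a joint would pass 70% of its speed; a pose out of reach is approached as far as the arm can. A call with a number of a shift or a turn outside -1 to 1 is refused whole. A call with a gripper value outside its range is refused whole. "claw" is the closure, from 0 (fully open) to 1 (shut), set as the call begins (left out, the last holds). The fingers move at their own pace and stop on an object; the grip force is fixed at half the most. Time passes only in rows, so rows that repeat a pose let the fingers close, or fill a call up. It gives the time, the measured TCP pose, the force and the opening at its end, in the units of the state.
- get_obs(): the state, without advancing time (a new reading comes with each control period).
- camera(name): name is "scene" or "side" or "wrist"; returns the picture (400x640x3 uint8, blue, green, red); there is no depth.
- get_calibration(name): a dict with "K" (3x3 intrinsics, pixels), "origin" and "orientation" of the camera in the world. Camera axes: x right, y down, z forward; pixel columns grow to the right and rows downward; lengths in m; the calibration is good to about 2 mm. A picture is of the moment at which its call begins: read the wrist's pose just before it. get_calibration takes no time and is no camera call; for the wrist camera it gives the pose at the moment of the call.
- hand_in(): hands the job in, once; it reports no verdict.
The state is a dict: "time_s": time; "q": joint angles; "dq": joint speeds; "joint_efforts": joint torques, N m; "eef_pos": TCP position; "eef_rot": TCP orientation; "wrist_force": force on the tool from outside, world axes, zero at the start; "torque": the same for the moment, N m; "opening": opening from 0.0 (shut) to 1.0 (fully open).
Only numpy, scipy, OpenCV 4.12 (cv2) and the standard library are available. Lean on these libraries where they do the work, as an engineer would, in place of code of your own. Each camera call takes 0.05 s, during which the arm holds its last target. There are 200 camera calls.

## Working session

There is one attempt and no reset: what is moved stays moved. The work goes in short steps, Python scripts to look and compute and a tool call to move; the robot and the scene stay as the last step left them, time stands still between calls to the robot, and variables do not carry over. Pictures are saved under pics/ and viewed, on a budget of 10 in all, crops included, one or two more only if the job needs it, and the job is handed in when it is done.

Besides the shell and the picture viewer there is one more tool, called after ">>>" by a JSON object that holds its "api" and its "payload". drive_tool: Moves the arm, as the interface text tells. Its arguments: {"type":"object","properties":{"increments":{"type":"array","items":{"type":"array"}},"claw":{"type":"number"}},"required":["increments"]}

```bash
mkdir -p pics; cat > h.py <<'E'
import numpy as np, cv2
from scipy.spatial.transform import Rotation as R
from bench import *
def rot(q): return R.from_quat([q[1],q[2],q[3],q[0]]).as_matrix()
def cal(n):
    c=get_calibration(n); return np.array(c["K"]),np.array(c["origin"]),rot(c["orientation"])
def ray(c,u,v):
    K,o,M=c; d=M@np.linalg.inv(K)@np.array([u,v,1.]); return o,d
def onz(c,u,v,z):
    o,d=ray(c,u,v); return o+d*(z-o[2])/d[2]
def proj(c,p):
    K,o,M=c; q=K@(M.T@(np.array(p)-o)); return q[:2]/q[2]
E
python3 - <<'E'
from h import *
for n in["scene","side"]:
    cv2.imwrite(f"pics/{n}0.png",camera(n)); K,o,M=cal(n); print(n,o.round(3),M[:,2].round(2),K[0,0])
o=get_obs(); print(o)
c=cal("wrist");print(c)
E
```

```text
scene [1.144 0.516 0.973] [-0.49 -0.45 -0.75] 475.9203082857354
side [0.173 0.776 1.058] [ 0.29 -0.6  -0.75] 471.84341161104277
{'time_s': 0.1, 'q': array([-1.35330668e+00,  1.81437332e-01,  1.60789630e+00, -2.37295737e-05,
        1.35379042e+00, -2.06322606e-01]), 'dq': array([-0.00205331, -0.00036846, -0.00159737, -0.00114672, -0.00097261,
       -0.00101744]), 'joint_efforts': array([ 6.83180115e-04, -4.45877087e+01, -3.52237308e+01, -1.08269346e-04,
        4.08401334e-03, -2.47069403e-05]), 'eef_pos': array([ 0.23641328, -0.52390284,  0.40389623]), 'eef_rot': array([-7.65625465e-04,  9.77630961e-01,  2.10326216e-01, -1.58596672e-05]), 'wrist_force': array([ 0.58262805, -0.56219526,  0.12434203]), 'torque': array([ 0.05132895,  0.02745503, -0.0055551 ]), 'opening': 1.0005444858717811}
(array([[354.86956109,   0.        , 322.20631534],
       [  0.        , 354.86956109, 202.28049972],
       [  0.        ,   0.        ,   1.        ]]), array([ 0.2982533 , -0.49683816,  0.3728596 ]), array([[ 4.10271868e-01, -8.77352287e-01, -2.48857305e-01],
       [-9.11962855e-01, -3.94959243e-01, -1.11044795e-01],
       [-8.63088485e-04,  2.72507174e-01, -9.62153364e-01]]))
```

View pics/scene0.png

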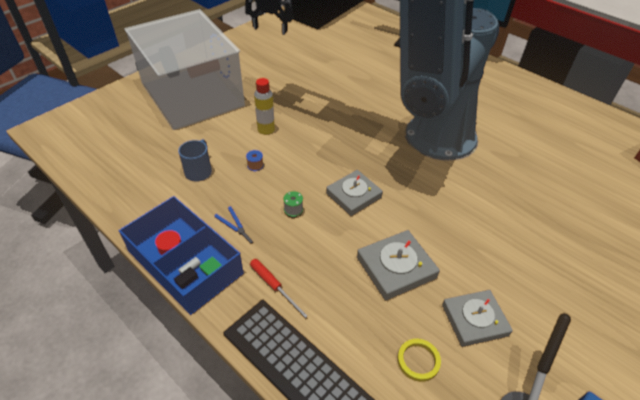

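View pics/side0.png

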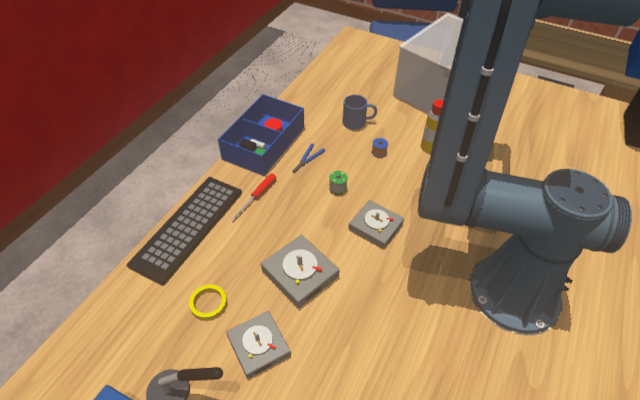

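The scene view shows the green reel top at about (293,198) and the largest winder's turntable at about (399,257). In the side view they are at (339,177) and (300,264). I'll measure both.

```bash
python3 - <<'E'
from h import *
for n,uv,sd in [("scene",(293,198),(399,257)),("side",(339,177),(300,264))]:
    im=cv2.imread(f"pics/{n}0.png"); c=cal(n); h=cv2.cvtColor(im,cv2.COLOR_BGR2HSV)
    m=cv2.inRange(h,(45,90,60),(80,255,255)); k,l,s,ce=cv2.connectedComponentsWithStats(m)
    for i in range(1,k):
        if s[i,4]>15: print(n,'green',s[i],ce[i].round(1),onz(c,*ce[i],.054).round(3))
    m=cv2.inRange(h,(0,0,165),(180,45,255)); k,l,s,ce=cv2.connectedComponentsWithStats(m)
    for i in range(1,k):
        if s[i,4]>150 and abs(s[i,0]+s[i,2]/2-sd[0])<150 and abs(ce[i][1]-sd[1])<120:
            ct=max(cv2.findContours((l==i).astype('uint8'),0,2)[0],key=len); e=cv2.fitEllipse(cv2.convexHull(ct)); p=onz(c,*e[0],.05)
            pts=np.array([onz(c,*q[0],.05) for q in ct]); print(n,'disc',e,p.round(3),'diam',np.ptp(pts,0)[:2].round(3))
E
```

```text
scene green [284 191  19  15 181] [292.8 198.6] [ 0.556 -0.105  0.054]
scene green [200 257  21  18 204] [209.6 265.7] [ 0.842 -0.092  0.054]
scene disc ((354.34552001953125, 186.25570678710938), (17.001779556274414, 24.15825653076172), 96.89347076416016) [ 0.405 -0.021  0.05 ] diam [0.065 0.066]
scene disc ((398.440185546875, 256.75762939453125), (28.490066528320312, 36.62859344482422), 105.87236022949219) [0.511 0.207 0.05 ] diam [0.085 0.086]
scene disc ((478.4317932128906, 312.2898864746094), (24.965251922607422, 32.62268829345703), 119.9097900390625) [0.509 0.424 0.05 ] diam [0.066 0.065]
side green [255 148  10   7  44] [259.5 150.8] [ 0.816 -0.091  0.054]
side green [330 171  17  13 151] [338.  177.3] [ 0.553 -0.103  0.054]
side disc ((178.5838623046875, 199.27023315429688), (183.07861328125, 517.4912719726562), 44.73688888549805) [0.913 0.18  0.05 ] diam [0.383 1.74 ]
side disc ((376.474853515625, 218.01715087890625), (19.96640396118164, 24.82288932800293), 101.28532409667969) [ 0.394 -0.018  0.05 ] diam [0.067 0.07 ]
side disc ((299.46826171875, 263.2654113769531), (30.020660400390625, 35.215267181396484), 85.00579071044922) [0.51  0.208 0.05 ] diam [0.088 0.089]
side disc ((260.6002502441406, 346.4759521484375), (49.60410690307617, 51.42256546020508), 30.05560302734375) [0.48  0.439 0.05 ] diam [0.116 0.119]
```

>>> {"api": "drive_tool", "payload": {"increments": [[[0.08, -0.04, 0], 0], [[0.2, -0.1, 0], 0], [[0.35, -0.18, 0], 0], [[0.52, -0.26, 0], 0], [[0.68, -0.34, 0], 0], [[0.82, -0.42, 0], 0], [[0.94, -0.48, 0], 0], [[1, -0.5, 0], 0]], "claw": 0}}

```text
time_s: 1.1
eef_pos: [0.4139, -0.3051, 0.4046]
eef_rot: [-0.0, 0.977, 0.212, 0.0]
wrist_force: [0.1, 0.1, 0.3]
opening: 0.998
```

>>> {"api": "drive_tool", "payload": {"increments": [[[0.08, -0.04, 0.02], -0.08], [[0.2, -0.1, 0.05], -0.19], [[0.32, -0.2, 0.08], -0.3], [[0.45, -0.28, 0.1], -0.41], [[0.58, -0.36, 0.14], -0.52], [[0.7, -0.43, 0.17], -0.63], [[0.8, -0.48, 0.19], -0.74], [[0.85, -0.5, 0.2], -0.82]]}}

```text
time_s: 2.1
eef_pos: [0.5558, -0.1048, 0.354]
eef_rot: [-0.0, 0.653, 0.757, -0.0]
wrist_force: [0.1, 0.3, 0.3]
opening: 1.001
```

```bash
cat > look.py <<'E'
import sys
from h import *
ob=get_obs(); c=cal("wrist"); im=camera("wrist"); n=sys.argv[1]
cv2.imwrite(f"pics/{n}.png",im); np.savez(f"pics/{n}.npz",K=c[0],o=c[1],M=c[2],T=rot(ob["eef_rot"]),p=ob["eef_pos"])
T=rot(ob["eef_rot"]); print(ob["time_s"],ob["eef_pos"].round(4),"toolx yaw",np.degrees(np.arctan2(T[1,0],T[0,0])).round(2),"q",ob["q"].round(2),"F",ob["wrist_force"].round(1),ob["torque"].round(2),ob["opening"])
E
python3 look.py w1
```

```text
2.1 [ 0.5558 -0.1048  0.354 ] toolx yaw 98.42 q [-0.4   0.21  1.68  0.    1.25 -0.54] F [0.1 0.3 0.3] [0.03 0.02 0.05] 1.0009929450238202
```

View pics/w1.png

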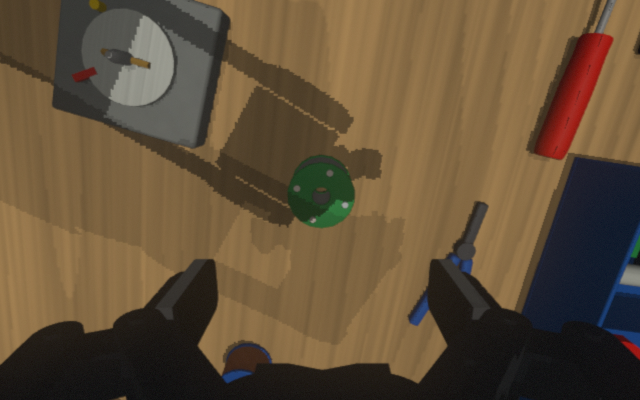

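The reel is near the image centre at about (321,197), with dots at (297,188), (330,173), (345,205) and (313,220). The fingers clear the pliers.

```bash
python3 - <<'E'
from h import *
d=np.load("pics/w1.npz"); c=(d["K"],d["o"],d["M"]); T=d["T"]
im=cv2.imread("pics/w1.png"); h=cv2.cvtColor(im,cv2.COLOR_BGR2HSV)[150:240,270:370]
m=cv2.inRange(h,(0,0,110),(180,110,255)); g=cv2.inRange(h,(50,120,30),(85,255,255))
hull=cv2.convexHull(np.vstack([q for q in cv2.findContours(g,0,2)[0] if len(q)>8])); fm=np.zeros_like(g); cv2.fillConvexPoly(fm,hull,255)
(u,v),r=cv2.minEnclosingCircle(hull); print("circ",u+270,v+150,r)
m&=cv2.erode(fm,np.ones((3,3)))
k,l,s,ce=cv2.connectedComponentsWithStats(m); P=[]
for i in range(1,k):
    if s[i,4]>=6:
        p=onz(c,ce[i][0]+270,ce[i][1]+150,.054); P.append(p); print(s[i,4],ce[i]+[270,150],p.round(4))
P=np.array(P); C=P.mean(0); print("centre",C)
for p in P: print(np.linalg.norm(p-C).round(4),np.degrees(np.arctan2(*(p-C)[[1,0]])).round(1))
print("shift tool (m)",T.T@(C-d["p"]))
E
```

```text
circ 321.3732376098633 193.6549301147461 33.698917388916016
44 [344.5        204.93181818] [ 0.5731 -0.113   0.054 ]
16 [313.0625 220.4375] [ 0.5504 -0.1294  0.054 ]
centre [ 0.56174277 -0.12116615  0.054     ]
0.014 35.8
0.014 -144.2
shift tool (m) [-0.01716193  0.003703    0.30003692]
```

```bash
python3 - <<'E'
from h import *
d=np.load("pics/w1.npz"); c=(d["K"],d["o"],d["M"]); T=d["T"]
im=cv2.imread("pics/w1.png"); h=cv2.cvtColor(im,cv2.COLOR_BGR2HSV); P=[]
for u,v in[(297,188),(330,173),(345,205),(313,220)]:
    s=h[v-5:v+6,u-5:u+6,1].astype(float); w=np.clip(np.median(s)-40-s,0,None); yy,xx=np.mgrid[v-5:v+6,u-5:u+6]
    q=((xx*w).sum()/w.sum(),(yy*w).sum()/w.sum()); P.append(onz(c,*q,.054)); print(q)
P=np.array(P); C=P.mean(0); print("centre",C)
for p in P: print(np.linalg.norm(p-C).round(4),np.degrees(np.arctan2(*(p-C)[[1,0]])).round(1))
print("shift tool",T.T@(C-d["p"]))
# winder features guess at z
for u,v,z in[(128,57,.05),(104,51,.057),(149,66,.057)]: print(onz(c,u,v,z))
E
```

```text
(np.float64(296.4113524877365), np.float64(188.06306937631393))
(np.float64(329.36378466557915), np.float64(172.8083197389886))
(np.float64(344.57401315789474), np.float64(204.46381578947367))
(np.float64(312.42274305555554), np.float64(219.42447916666666))
centre [ 0.55352848 -0.10882917  0.054     ]
0.0201 168.7
0.02 78.8
0.02 -10.8
0.0201 -100.9
shift tool [-0.00375552 -0.00261711  0.30004734]
[ 0.40207142 -0.02765667  0.05      ]
[ 0.3892079  -0.02641448  0.057     ]
[ 0.42032504 -0.03173166  0.057     ]
```

>>> {"api": "drive_tool", "payload": {"increments": [[[-0.014, -0.008, 0.05], 0], [[-0.014, -0.008, 0.15], 0], [[-0.014, -0.008, 0.27], 0], [[-0.014, -0.008, 0.39], 0], [[-0.014, -0.008, 0.5], 0], [[-0.014, -0.008, 0.58], 0], [[-0.014, -0.008, 0.63], 0], [[-0.014, -0.008, 0.64], 0]]}}

```text
time_s: 3.15
eef_pos: [0.5531, -0.1102, 0.1937]
eef_rot: [-0.001, 0.656, 0.755, -0.0]
wrist_force: [-0.1, 0.2, -0.4]
opening: 1.0
```

>>> {"api": "drive_tool", "payload": {"increments": [[[0, 0, 0], 0], [[0, 0, 0], 0], [[0, 0, 0], 0], [[0, 0, 0], 0], [[0, 0, 0], 0], [[0, 0, 0], 0], [[0, 0, 0], 0], [[0, 0, 0], 0]], "claw": 1}}

```text
time_s: 4.15
eef_pos: [0.5544, -0.1101, 0.196]
eef_rot: [0.001, 0.655, 0.755, 0.0]
wrist_force: [-1.6, 0.5, 6.4]
opening: 0.603
```

```bash
python3 look.py w2
```

```text
4.15 [ 0.5544 -0.1101  0.196 ] toolx yaw 98.09 q [-0.41  0.43  1.76 -0.    0.95 -0.55] F [-1.6  0.5  6.4] [-0.03  0.2  -0.08] 0.6027846795743079
```

View pics/w2.png

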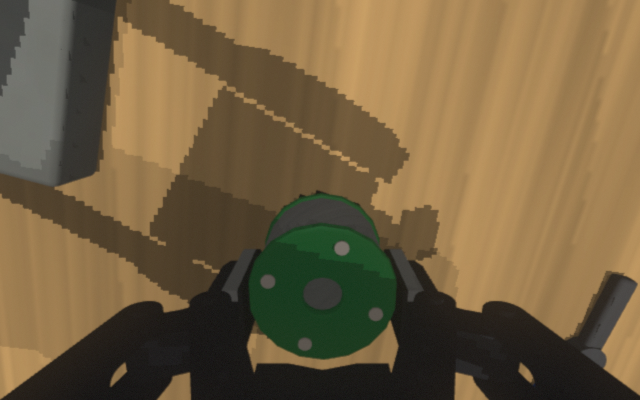

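The reel is held squarely between the pads with its top centre at about (322,294). All four dots are visible. Next I'll work out its pose in the tool frame.

>>> {"api": "drive_tool", "payload": {"increments": [[[0, 0, -0.05], 0], [[0, 0, -0.12], 0], [[0, 0, -0.2], 0], [[0, 0, -0.3], 0], [[0, 0, -0.4], 0], [[0, 0, -0.5], 0], [[0, 0, -0.57], 0], [[0, 0, -0.6], 0]]}}

```text
time_s: 5.2
eef_pos: [0.5539, -0.1098, 0.3462]
eef_rot: [0.001, 0.655, 0.755, 0.0]
wrist_force: [-0.7, 0.2, -2.4]
opening: 0.602
```

```bash
cat > dots.py <<'E'
import sys
from h import *
n=sys.argv[1]; top=float(sys.argv[2]) # height of reel top rel. to TCP (negative) 
d=np.load(f"pics/{n}.npz"); c=(d["K"],d["o"],d["M"]); T=d["T"]; p0=d["p"]
im=cv2.imread(f"pics/{n}.png"); h=cv2.cvtColor(im,cv2.COLOR_BGR2HSV); P=[]
for u,v in[(268,282),(342,248),(376,314),(305,344)]:
    s=h[v-11:v+12,u-11:u+12,1].astype(float); w=np.clip(np.median(s)-60-s,0,None); yy,xx=np.mgrid[v-11:v+12,u-11:u+12]
    q=((xx*w).sum()/w.sum(),(yy*w).sum()/w.sum()); P.append(T.T@(onz(c,*q,p0[2]+top)-p0))
P=np.array(P); C=P.mean(0); print("centre in tool",C.round(4))
print("r",np.linalg.norm(P-C,axis=1).round(4)); a=np.degrees(np.arctan2(-(P-C)[:,1],(P-C)[:,0])); print("ccw angle rel. tool x",a.round(1),"mod90",np.round(a%90,1))
yaw=np.degrees(np.arctan2(T[1,0],T[0,0])); print("world reel yaw mod90",np.round((yaw+a)%90,1))
E
python3 dots.py w2 -0.142; python3 look.py w3; python3 dots.py w3 -0.142
```

```text
centre in tool [ 0.0014 -0.0014  0.142 ]
r [0.0201 0.02   0.0201 0.0201]
ccw angle rel. tool x [  71.   -18.9 -108.9  161.1] mod90 [71.  71.1 71.1 71.1]
world reel yaw mod90 [79.1 79.2 79.2 79.2]
5.2 [ 0.5539 -0.1098  0.3462] toolx yaw 98.09 q [-0.41  0.22  1.69  0.    1.23 -0.55] F [-0.7  0.2 -2.4] [-0.05  0.01 -0.01] 0.6023322345661745
centre in tool [ 0.0014 -0.0014  0.142 ]
r [0.02   0.02   0.0201 0.02  ]
ccw angle rel. tool x [  71.   -18.9 -108.9  161. ] mod90 [71.  71.1 71.1 71. ]
world reel yaw mod90 [79.1 79.2 79.2 79.1]
```

>>> {"api": "drive_tool", "payload": {"increments": [[[0.06, 0, 0], 0], [[0.18, 0, 0], 0], [[0.35, 0, 0], 0], [[0.53, 0, 0], 0], [[0.72, 0, 0], 0], [[0.87, 0, 0], 0], [[0.97, 0, 0], 0], [[1, 0, 0], 0]]}}

```text
time_s: 6.25
eef_pos: [0.5174, 0.1398, 0.3434]
eef_rot: [-0.001, 0.655, 0.756, -0.001]
wrist_force: [-0.2, 0.7, -2.9]
opening: 0.606
```

```bash
python3 look.py w4; python3 -c "
import cv2;cv2.imwrite('pics/w4b.png',cv2.resize(cv2.imread('pics/w4.png')[0:240,180:460],None,fx=2.5,fy=2.5,interpolation=2))"
```

```text
6.25 [0.5174 0.1398 0.3434] toolx yaw 98.23 q [ 0.04  0.16  1.76  0.    1.22 -0.1 ] F [-0.2  0.7 -2.9] [-0.03 -0.    0.02] 0.6058603865342252
```

View pics/w4b.png

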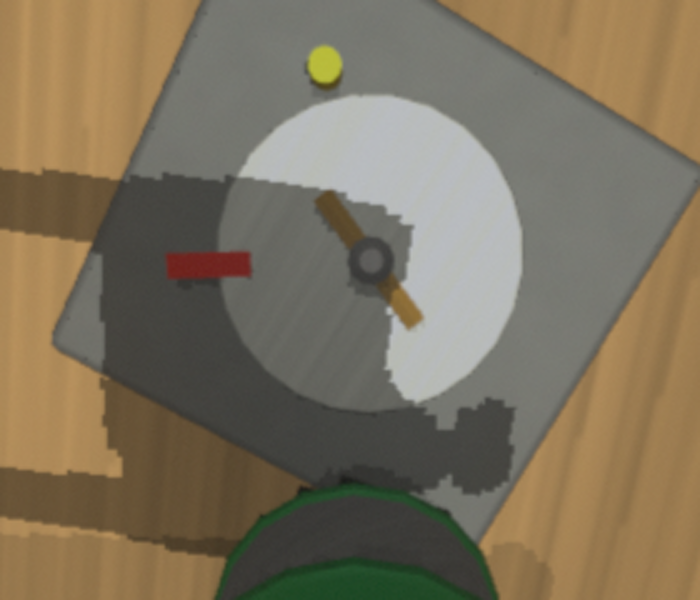

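```bash
python3 - <<'E'
from h import *
d=np.load("pics/w4.npz"); c=(d["K"],d["o"],d["M"]); T=d["T"]; p0=d["p"]
f=lambda u,v,z: T.T@(onz(c,180+u/2.5-.3,v/2.5-.3,z)-p0)
im=cv2.imread("pics/w4.png"); h=cv2.cvtColor(im,cv2.COLOR_BGR2HSV)
m=cv2.inRange(h,(8,100,40),(22,255,255)); m[:75]=0;m[133:]=0;m[:,:302]=0;m[:,352:]=0
# keep brass: connected comps within disc
ys,xs=np.nonzero(m); B=np.array([T.T@(onz(c,x,y,.056)-p0) for x,y in zip(xs,ys)])
vx,vy=cv2.fitLine(B[:,:2].astype('float32'),2,0,.001,.001).ravel()[:2]; print("bar n",len(B),"centre",B.mean(0).round(4),"ccw deg rel toolx",np.degrees(np.arctan2(-vy,vx)), "len",np.ptp(B@np.array([vx,vy,0])))
D=f(370.5,252.5,.05);S=f(371,261,.082);print("disc",D.round(4),"tip",S.round(4))
a=f(325,195,.056);b=f(415,322,.056);print("ends",a.round(4),b.round(4),(a+b)/2,np.degrees(np.arctan2(-(b-a)[1],(b-a)[0])))
print("diam",f(219,250,.05)-f(522,250,.05),"world disc",T@D+p0,"world tip",T@S+p0)
for n,q in[("ptr",f(208,264,.05)),("stop",f(325,66,.055))]: r=q-D;print(n,np.hypot(r[0],r[1]).round(4),np.degrees(np.arctan2(-r[1],r[0])).round(1))
E
```

```text
bar n 324 centre [0.067  0.0019 0.2874] ccw deg rel toolx 37.445553 len 0.04280026737432441
disc [0.0684 0.0027 0.2934] tip [0.0663 0.0024 0.2614]
ends [ 0.0835 -0.0099  0.2875] [0.0494 0.0153 0.2874] [0.06646072 0.00272876 0.28741165] -143.5574061355123
diam [ 9.00854624e-05 -8.60885168e-02  2.28132337e-04] world disc [0.50947351 0.20789803 0.05      ] world tip [0.50951022 0.20574888 0.082     ]
ptr 0.0465 93.8
stop 0.049 14.5
```

>>> {"api": "drive_tool", "payload": {"increments": [[[0.03, 0.002, 0], 0.08], [[0.09, 0.004, 0], 0.16], [[0.15, 0.007, 0], 0.24], [[0.2, 0.009, 0], 0.32], [[0.24, 0.012, 0], 0.378], [[0.26, 0.012, 0], 0.378], [[0.26, 0.012, 0], 0.378], [[0.26, 0.012, 0], 0.378]]}}

```text
time_s: 7.3
eef_pos: [0.5125, 0.202, 0.3445]
eef_rot: [0.0, 0.848, 0.531, -0.0]
wrist_force: [0.1, 0.5, -2.6]
opening: 0.606
```

```bash
python3 look.py w5; python3 dots.py w5 -0.142; python3 -c "
from h import *
d=np.load('pics/w5.npz');print('target reel world .5095 .2068; reel:',d['p']+d['T']@np.array([.0014,-.0014,0]))
im=camera('scene'); im2=camera('side'); cv2.imwrite('pics/ss.png',np.hstack([cv2.resize(im[170:300,340:460],None,fx=3,fy=3,interpolation=2),cv2.resize(im2[180:310,240:360],None,fx=3,fy=3,interpolation=2)]))"
```

```text
7.3 [0.5125 0.202  0.3445] toolx yaw 64.09 q [ 0.16  0.19  1.72 -0.    1.23  0.61] F [ 0.1  0.5 -2.6] [-0.    0.03 -0.02] 0.6061630636705755
centre in tool [ 0.0009 -0.0004  0.142 ]
r [0.02   0.02   0.0201 0.02  ]
ccw angle rel. tool x [  71.1  -18.9 -108.9  161. ] mod90 [71.1 71.1 71.1 71. ]
world reel yaw mod90 [45.2 45.2 45.2 45.1]
target reel world .5095 .2068; reel: [0.51187015 0.2038644  0.34454201]
```

View pics/ss.png

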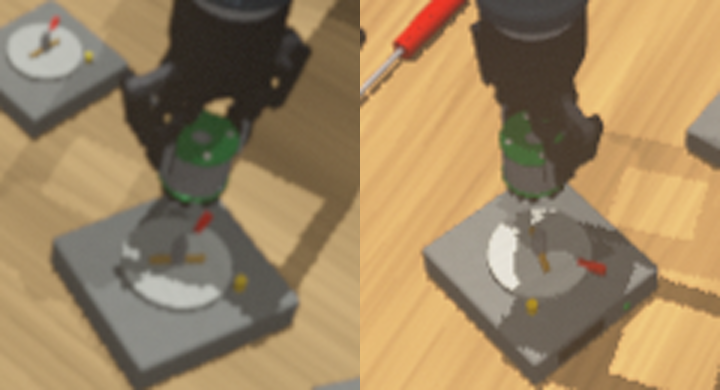

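The views show the reel held above the spindle, with its centre a few mm off the turntable axis. I'll average several readings and triangulate the reel and spindle in these two views as a check.

```bash
python3 - <<'E'
from h import *
P=[];W=[]
for i in range(5):
    ob=get_obs();T=rot(ob["eef_rot"]);P.append(ob["eef_pos"]);c=cal("wrist");im=camera("wrist")
    h=cv2.cvtColor(im,cv2.COLOR_BGR2HSV);Q=[]
    for u,v in[(268,282),(342,248),(376,314),(305,344)]:
        s=h[v-11:v+12,u-11:u+12,1].astype(float); w=np.clip(np.median(s)-60-s,0,None); yy,xx=np.mgrid[v-11:v+12,u-11:u+12]
        Q.append(onz(c,(xx*w).sum()/w.sum(),(yy*w).sum()/w.sum(),ob["eef_pos"][2]-.142))
    W.append(np.mean(Q,0))
print(np.round(P,4),np.mean(P,0).round(4));print("reel",np.round(W,4),np.mean(W,0).round(4)); print(ob["time_s"])
z=np.mean(P,0)[2]-.142
# static cams: top flange: green pixels + bore; use hull of green near top
for n,g,(x0,y0) in[("scene",(180,130),(340,170)),("side",(160,120),(240,180))]:
    c=cal(n); print(n,"predicted px of wrist reel top",proj(c,np.r_[np.mean(W,0)[:2],z]), "as crop", (proj(c,np.r_[np.mean(W,0)[:2],z])-[x0,y0])*3)
E
```

```text
[[0.5125 0.2021 0.3447]
 [0.5125 0.2022 0.3447]
 [0.5125 0.2023 0.3447]
 [0.5125 0.2023 0.3447]
 [0.5125 0.2024 0.3447]] [0.5125 0.2022 0.3447]
reel [[0.5126 0.2031 0.2027]
 [0.5125 0.2032 0.2027]
 [0.5125 0.2032 0.2027]
 [0.5125 0.2033 0.2027]
 [0.5125 0.2034 0.2027]] [0.5125 0.2032 0.2027]
7.65
scene predicted px of wrist reel top [406.78194513 214.23456342] as crop [200.3458354  132.70369026]
side predicted px of wrist reel top [298.2172829  224.23631411] as crop [174.6518487  132.70894234]
```

>>> {"api": "drive_tool", "payload": {"increments": [[[0.006, -0.016, 0.03], 0], [[0.006, -0.016, 0.08], 0], [[0.006, -0.016, 0.14], 0], [[0.006, -0.016, 0.19], 0], [[0.006, -0.016, 0.215], 0], [[0.006, -0.016, 0.22], 0], [[0.006, -0.016, 0.22], 0], [[0.006, -0.016, 0.22], 0]]}}

```text
time_s: 8.7
eef_pos: [0.5098, 0.2056, 0.2903]
eef_rot: [0.0, 0.848, 0.53, 0.001]
wrist_force: [-0.4, 0.3, -3.2]
opening: 0.605
```

```bash
python3 - <<'E'
from h import *
for i in range(3): ims=[camera("scene"),camera("side")]
ob=get_obs(); T=rot(ob["eef_rot"]); print(ob["time_s"],ob["eef_pos"].round(4),ob["wrist_force"].round(2),np.degrees(np.arctan2(T[1,0],T[0,0])), "reel xy",(ob["eef_pos"]+T@[.0009,-.0004,0]).round(4))
cv2.imwrite('pics/ss2.png',np.hstack([cv2.resize(ims[0][200:300,345:445],None,fx=4,fy=4,interpolation=2),cv2.resize(ims[1][205:305,250:350],None,fx=4,fy=4,interpolation=2)]))
for n in["scene","side"]:
    c=cal(n)
    for p in [(.5098,.2068,.082),(*(ob["eef_pos"]+T@[.0009,-.0004,0])[:2],ob["eef_pos"][2]-.196)]: print(n,proj(c,p), (proj(c,p)-([345,200] if n=="scene" else [250,205]))*4)
E
```

```text
9.0 [0.5095 0.2056 0.2899] [ 0.99  0.12 -3.04] 64.06097608855237 reel xy [0.5096 0.2066 0.2899]
scene [400.49867192 248.2467547 ] [221.99468767 192.98701881]
scene [401.23947069 245.0575322 ] [224.95788277 180.2301288 ]
side [299.52182433 255.64504496] [198.08729731 202.58017983]
side [299.55674974 252.88326921] [198.22699898 191.53307685]
```

View pics/ss2.png

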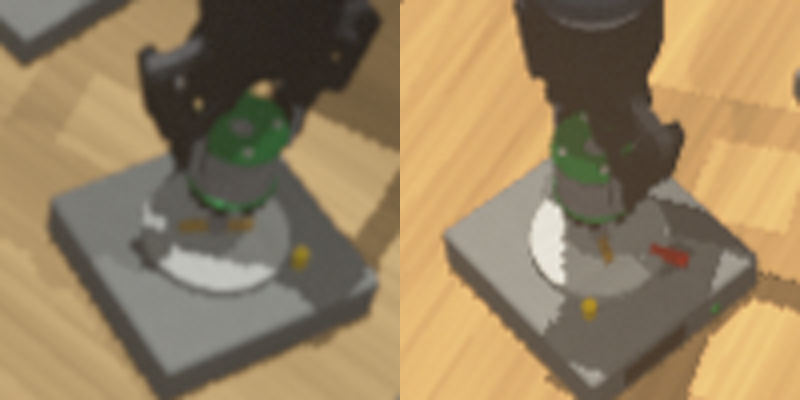

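Both views agree with the prediction: the reel is over the spindle to within about 1–2 mm. I'm lowering it in small steps.

>>> {"api": "drive_tool", "payload": {"increments": [[[0, 0, 0.012], 0], [[0, 0, 0.024], 0], [[0, 0, 0.036], 0], [[0, 0, 0.046], 0], [[0, 0, 0.056], 0], [[0, 0, 0.064], 0], [[0, 0, 0.07], 0], [[0, 0, 0.074], 0]]}}

```text
time_s: 10.0
eef_pos: [0.5095, 0.2056, 0.2711]
eef_rot: [-0.0, 0.848, 0.53, 0.0]
wrist_force: [0.2, -0.4, -2.6]
opening: 0.604
```

>>> {"api": "drive_tool", "payload": {"increments": [[[0, 0, 0.004], 0], [[0, 0, 0.008], 0], [[0, 0, 0.012], 0], [[0, 0, 0.015], 0], [[0, 0, 0.018], 0], [[0, 0, 0.021], 0], [[0, 0, 0.024], 0], [[0, 0, 0.024], 0]]}}

```text
time_s: 11.0
eef_pos: [0.5095, 0.2056, 0.2651]
eef_rot: [-0.0, 0.848, 0.53, -0.0]
wrist_force: [0.6, 0.8, -2.1]
opening: 0.603
```

>>> {"api": "drive_tool", "payload": {"increments": [[[0, 0, 0.005], 0], [[0, 0, 0.01], 0], [[0, 0, 0.015], 0], [[0, 0, 0.02], 0], [[0, 0, 0.025], 0], [[0, 0, 0.03], 0], [[0, 0, 0.034], 0], [[0, 0, 0.036], 0]]}}

```text
time_s: 12.0
eef_pos: [0.5095, 0.2056, 0.2561]
eef_rot: [-0.0, 0.848, 0.53, -0.0]
wrist_force: [0.1, -0.7, -2.4]
opening: 0.607
```

>>> {"api": "drive_tool", "payload": {"increments": [[[0, 0, 0.004], 0], [[0, 0, 0.008], 0], [[0, 0, 0.012], 0], [[0, 0, 0.015], 0], [[0, 0, 0.018], 0], [[0, 0, 0.02], 0], [[0, 0, 0.022], 0], [[0, 0, 0.022], 0]]}}

```text
time_s: 13.0
eef_pos: [0.5095, 0.2056, 0.2507]
eef_rot: [-0.0, 0.848, 0.53, -0.0]
wrist_force: [-1.2, -0.7, -3.0]
opening: 0.607
```

>>> {"api": "drive_tool", "payload": {"increments": [[[0, 0, 0.003], 0], [[0, 0, 0.006], 0], [[0, 0, 0.009], 0], [[0, 0, 0.011], 0], [[0, 0, 0.013], 0], [[0, 0, 0.015], 0], [[0, 0, 0.016], 0], [[0, 0, 0.016], 0]]}}

```text
time_s: 14.0
eef_pos: [0.5095, 0.2056, 0.2467]
eef_rot: [0.0, 0.848, 0.53, 0.0]
wrist_force: [0.1, -0.4, -1.8]
opening: 0.602
```

>>> {"api": "drive_tool", "payload": {"increments": [[[0, 0, 0.001], 0], [[0, 0, 0.002], 0], [[0, 0, 0.003], 0], [[0, 0, 0.004], 0], [[0, 0, 0.005], 0], [[0, 0, 0.005], 0], [[0, 0, 0.005], 0], [[0, 0, 0.005], 0]]}}

```text
time_s: 15.0
eef_pos: [0.5095, 0.2056, 0.2459]
eef_rot: [-0.0, 0.848, 0.53, 0.0]
wrist_force: [-3.8, -0.6, 5.7]
opening: 0.604
```

The reel met the turntable with its underside at about 0.050, so it went straight over the bar and is home. Now I turn clockwise and watch the torque.

>>> {"api": "drive_tool", "payload": {"increments": [[[0, 0, 0], 0.03], [[0, -0.0005, 0], 0.07], [[0, -0.001, 0], 0.12], [[0, -0.0013, 0], 0.17], [[0.0005, -0.0016, 0], 0.22], [[0.0005, -0.002, 0], 0.27], [[0.0005, -0.002, 0], 0.3], [[0.0005, -0.002, 0], 0.3]]}}

```text
time_s: 16.0
eef_pos: [0.5089, 0.206, 0.2459]
eef_rot: [0.0, 0.948, 0.318, -0.0]
wrist_force: [-5.5, -1.0, 6.9]
opening: 0.604
```

```bash
cat > tt.py <<'E'
from h import *
import sys
ob=get_obs();T=rot(ob["eef_rot"]);print(ob["time_s"],ob["eef_pos"].round(4),"yaw",np.degrees(np.arctan2(T[1,0],T[0,0])).round(2),"F",ob["wrist_force"].round(2),"tau",ob["torque"].round(3),"q6",ob["q"][5].round(3))
if len(sys.argv)>1:
    im=camera("scene");im2=camera("side")
    cv2.imwrite(f'pics/{sys.argv[1]}.png',np.hstack([cv2.resize(im[200:300,345:445],None,fx=4,fy=4,interpolation=2),cv2.resize(im2[205:305,250:350],None,fx=4,fy=4,interpolation=2)]))
    P={}
    for n,i in(("scene",im),("side",im2)):
        h=cv2.cvtColor(i,cv2.COLOR_BGR2HSV);c=cal(n);u0,v0=proj(c,(.51,.207,.05)).astype(int)
        for k,m in(("red",cv2.inRange(h,(0,130,60),(8,255,255))|cv2.inRange(h,(172,130,60),(180,255,255))),("yel",cv2.inRange(h,(22,130,80),(34,255,255)))):
            m[:v0-35]=0;m[v0+35:]=0;m[:,:u0-38]=0;m[:,u0+38:]=0
            ys,xs=np.nonzero(m)
            if len(xs)>3:
                p=onz(c,xs.mean(),ys.mean(),.05)-[.51,.207,.05];print(n,k,len(xs),"ang",np.degrees(np.arctan2(p[1],p[0])).round(1),"r",np.hypot(p[0],p[1]).round(4))
E
python3 tt.py t1
```

```text
16.0 [0.5089 0.206  0.2459] yaw 37.06 F [-5.47 -1.02  6.85] tau [-0.216  0.901  0.03 ] q6 1.092
scene yel 17 ang 108.9 r 0.0521
side red 27 ang 164.2 r 0.0482
side yel 13 ang 111.7 r 0.0543
```

>>> {"api": "drive_tool", "payload": {"increments": [[[-0.001, -0.001, 0], 0.03], [[-0.001, -0.0015, 0], 0.07], [[-0.001, -0.002, 0], 0.12], [[-0.001, -0.002, 0], 0.17], [[-0.001, -0.0025, 0], 0.22], [[-0.001, -0.0025, 0], 0.27], [[-0.001, -0.0025, 0], 0.31], [[-0.001, -0.0025, 0], 0.33]]}}

```text
time_s: 17.1
eef_pos: [0.5082, 0.2069, 0.246]
eef_rot: [-0.0, 0.998, 0.064, -0.0]
wrist_force: [-4.7, 2.3, 7.0]
opening: 0.61
```

```bash
python3 tt.py t2
```

```text
17.1 [0.5082 0.2069 0.246 ] yaw 7.33 F [-4.74  2.33  6.99] tau [0.34  0.885 0.224] q6 1.612
scene red 20 ang 136.1 r 0.0496
scene yel 18 ang 109.0 r 0.0519
side red 27 ang 135.7 r 0.0497
side yel 14 ang 111.8 r 0.0548
```

>>> {"api": "drive_tool", "payload": {"increments": [[[0, 0, 0], 0.012], [[0, 0, 0], 0.025], [[0, 0, 0], 0.038], [[0, 0, 0], 0.05], [[0, 0, 0], 0.062], [[0, 0, 0], 0.075], [[0, 0, 0], 0.088], [[0, 0, 0], 0.1]]}}

```text
time_s: 18.2
eef_pos: [0.5082, 0.2071, 0.2459]
eef_rot: [-0.001, 1.0, -0.014, -0.0]
wrist_force: [-5.0, 4.8, 6.6]
opening: 0.606
```

```bash
python3 tt.py t3
```

```text
18.2 [0.5082 0.2071 0.2459] yaw -1.64 F [-4.99  4.79  6.61] tau [0.624 0.892 0.227] q6 1.769
scene red 25 ang 126.9 r 0.0471
scene yel 18 ang 109.0 r 0.0519
side red 26 ang 127.3 r 0.0482
side yel 12 ang 112.3 r 0.0546
```

>>> {"api": "drive_tool", "payload": {"increments": [[[0, 0, 0], 0.006], [[0, 0, 0], 0.012], [[0, 0, 0], 0.018], [[0, 0, 0], 0.024], [[0, 0, 0], 0.03], [[0, 0, 0], 0.036], [[0, 0, 0], 0.042], [[0, 0, 0], 0.045]]}}

```text
time_s: 19.3
eef_pos: [0.5081, 0.2073, 0.246]
eef_rot: [-0.001, 0.999, -0.049, -0.0]
wrist_force: [-5.4, 4.5, 5.9]
opening: 0.604
```

```bash
python3 tt.py t4
```

```text
19.3 [0.5081 0.2073 0.246 ] yaw -5.63 F [-5.41  4.5   5.93] tau [0.734 0.953 0.552] q6 1.838
scene red 23 ang 125.4 r 0.0465
scene yel 17 ang 108.6 r 0.0518
side red 24 ang 124.9 r 0.0488
side yel 13 ang 111.7 r 0.0543
```

The torque rose to 0.55 N m and the pointer stopped moving, so it is at the stop. I'm backing off to unload it.

>>> {"api": "drive_tool", "payload": {"increments": [[[0, 0, 0], -0.008], [[0, 0, 0], -0.016], [[0, 0, 0], -0.024], [[0, 0, 0], -0.03], [[0, 0, 0], -0.03], [[0, 0, 0], -0.03], [[0, 0, 0], -0.03], [[0, 0, 0], -0.03]]}}

```text
time_s: 20.4
eef_pos: [0.5083, 0.2068, 0.246]
eef_rot: [-0.001, 1.0, -0.026, -0.0]
wrist_force: [-4.5, 2.4, 6.6]
opening: 0.607
```

```bash
python3 tt.py t5; python3 look.py w6
```

```text
20.4 [0.5083 0.2068 0.246 ] yaw -2.98 F [-4.51  2.35  6.59] tau [0.291 0.836 0.047] q6 1.792
scene red 23 ang 125.3 r 0.0457
scene yel 16 ang 109.0 r 0.0519
side red 22 ang 125.1 r 0.0487
side yel 13 ang 111.7 r 0.0543
20.5 [0.5083 0.2068 0.246 ] toolx yaw -2.98 q [0.17 0.32 1.79 0.   1.03 1.79] F [-5.4  2.6  5.6] [0.32 0.82 0.06] 0.6036087352876873
```

View pics/t5.png

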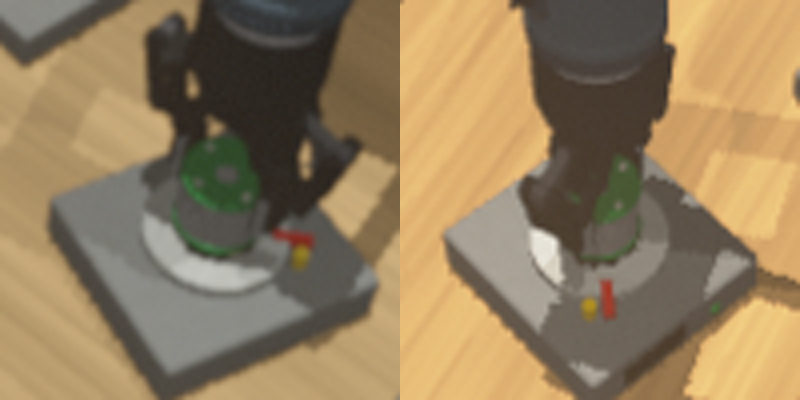

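The red pointer lies against the yellow stop in both views and stayed there when I backed off. Residual torque is about 0.05 N m. Releasing now.

>>> {"api": "drive_tool", "payload": {"increments": [[[0, 0, 0], 0], [[0, 0, 0], 0], [[0, 0, 0], 0], [[0, 0, 0], 0], [[0, 0, 0], 0], [[0, 0, 0], 0], [[0, 0, 0], 0], [[0, 0, 0], 0]], "claw": 0.15}}

```text
time_s: 21.55
eef_pos: [0.5085, 0.2063, 0.2454]
eef_rot: [0.0, 1.0, -0.026, -0.0]
wrist_force: [-0.0, 0.2, -0.2]
opening: 0.853
```

>>> {"api": "drive_tool", "payload": {"increments": [[[0, 0, -0.02], 0], [[0, 0, -0.06], 0], [[0, 0, -0.12], 0], [[0, 0, -0.19], 0], [[0, 0, -0.26], 0], [[0, 0, -0.33], 0], [[0, 0, -0.38], 0], [[0, 0, -0.4], 0]]}}

```text
time_s: 22.55
eef_pos: [0.5087, 0.2063, 0.3466]
eef_rot: [-0.0, 1.0, -0.026, 0.001]
wrist_force: [-0.0, -0.1, 0.4]
opening: 0.847
```

```bash
python3 tt.py t6; python3 look.py w7
```

```text
22.55 [0.5087 0.2063 0.3466] yaw -2.99 F [-0.03 -0.12  0.37] tau [ 0.006 -0.013  0.019] q6 1.792
scene red 21 ang 125.0 r 0.0475
scene yel 17 ang 108.6 r 0.0518
side red 22 ang 125.1 r 0.0487
side yel 11 ang 111.8 r 0.054
22.65 [0.5086 0.2063 0.3459] toolx yaw -2.99 q [ 0.17  0.18  1.73 -0.    1.23  1.79] F [-0.4 -0.5 -0.1] [-0.02 -0.    0.04] 0.8522552523046394
```

View pics/w7.png

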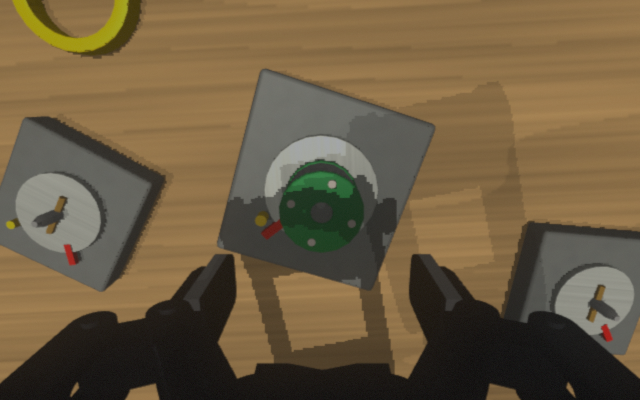

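The reel stands on the turntable, released, with its top centre at about (321,212). The pointer at (271,229) touches the stop at (260,220). The dot spacing gives a quick height check before I hand in.

```bash
python3 - <<'E'
from h import *
d=np.load("pics/w7.npz"); c=(d["K"],d["o"],d["M"])
im=cv2.imread("pics/w7.png"); h=cv2.cvtColor(im,cv2.COLOR_BGR2HSV)
for z in(.104,.111):
    P=[]
    for u,v in[(332,184),(352,224),(311,242),(291,204)]:
        s=h[v-6:v+7,u-6:u+7,1].astype(float); w=np.clip(np.median(s)-40-s,0,None); yy,xx=np.mgrid[v-6:v+7,u-6:u+7]
        P.append(onz(c,(xx*w).sum()/w.sum(),(yy*w).sum()/w.sum(),z))
    P=np.array(P);print(z,P.mean(0).round(4),np.linalg.norm(P-P.mean(0),axis=1).round(4))
hand_in(); print("handed in")
E
```

```text
0.104 [0.5098 0.2054 0.104 ] [0.02 0.02 0.02 0.02]
0.111 [0.512  0.2052 0.111 ] [0.0194 0.0193 0.0194 0.0193]
the job is handed in; nothing more can be done
handed in
```

The green reel is loaded on the largest winder, with its pointer against the yellow stop. I let go and handed the job in at about 23 s of the 72 s allowed; no verdict was reported.

I lined the grooves up with the bar before lowering. The reel dropped straight over it with only about 8 N of pressing and needed no turning to find the bar. I then turned it clockwise until the torque rose to 0.55 N m, backed off to unload it, and opened the gripper clear of the reel.

**Last checks:**
- **Seating:** the top-flange dots measure a 20.0 mm radius only if the top is at 0.104 m, which means fully home. If it sat on the bar they would measure 19.4 mm. The centre is within about 2 mm of the turntable axis.
- **Pointer:** it stayed at about 125° in both fixed views after the back-off and after release. The wrist picture shows it touching the stop.
- **Release:** the wrist force is about zero.
- **Bystanders:** nothing went near them; I did not measure their positions again.

**Less certain:**
- **Stop contact:** I have no reading of the reel-to-winder force. The 0.55 N m was firmer than I intended and close to the clutch's 0.6 N m.
- **Turntable axis:** the sightings of its position differed by about 2 mm, but the reel still went on without noticeable force.

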